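# Open the goldsmith's cupboard past its safety catch

### The job

Open the small bench cupboard that has the round knob: reach down through the gap behind the top edge of its door, press the safety catch down and, keeping it pressed, draw the door open towards you until it stands roughly at a right angle, then take the hand away and leave it standing open. Leave the other cupboard, the one with the long bar handle, shut.

Things in the scene. Friction and masses are not known exactly. Their poses are not given: they have to be found in the camera images.
- knob: Cupboard with the round brass knob (34 mm), fixed; 180 deep, 200 wide, 215 high. Origin: centre of underside; x points from the door into it, y to the robot's left, z up. The other cupboard is alike but has a 130 mm bar handle; they may swap places. Behind the door's top edge the top is open: a gap 48 front to back, 180 wide; behind it a top board, level with the door, small things on it.
- knob_pad (a point): Centre of the top face of the steel catch pad in that gap, 42 (x) x 46 mm (y), carried by the door; at rest 193 mm above the bench, 22 below the rim. Axes as the cupboard's, turning with the door. The door's inner face is 24 mm towards -x. Pushes straight down 16 mm to a stop (spring 2 to 4 N); unhooked from 7 mm on, and needed only until the door is 0.2 rad open. It may be held at its stop.
- knob_door (a joint): Angle of the knob's door (16 thick, 196 wide, lower edge 46 mm above bench), rad: 0 shut, as at the start; 1.57 square; stop 1.9; clockwise from above. Hinge axis: 24 mm to -x and 120 mm to +y of the pad's centre. Catch up, it gives only 0.03. Stays where left (0.06 N m friction). Fingers pressing the pad can draw it open by its inner face; low things on the bench clear it.
- bar_door (a joint): Opening angle of the door of the other cupboard, the one with the long brass bar handle, rad: 0 shut, as at the start. It has the same kind of catch. It must stay shut.

How it is judged (in metres and radians):
On the way:
1. the catch pad of the cupboard with the round knob is pressed down at least 6 mm (z of knob_pad in the frame of knob below 0.187 m), for 0.1 s.
At the end, for the whole second after the job is handed in: The door with the round knob stands still, open by at least 60 degrees (1.05 rad), and the door with the bar handle is shut (less than 0.1 rad) (value of joint knob_door above 1.05 rad and velocity of joint knob_door between -0.1 and 0.1 rad/s and value of joint bar_door below 0.1 rad); the robot touches nothing.
It fails at once if the other cupboard's door is opened (0.1 rad or more) (value of joint bar_door above 0.1 rad).
It also fails if it takes over 38 s, if anything falls off the work surface, if the arm or the gripper's body presses on something with over 40 N, if the wrist force passes 120 N, or if a joint passes its speed limit or range.

### The arm

A 6-joint arm with a two-finger parallel gripper is mounted at the origin on the work surface. World frame = base frame: x ahead of the robot, y to its left, z up, the work surface at z = 0. Lengths are in mm, angles in degrees, forces in N, time in s.
With the tool pointing down it reaches from about 300 to 850 mm from the base axis. Payload 4.2 kg.
Tool frame: the origin (TCP) lies midway between the tips of the shut fingers; the grasp point (between the pads) lies 19 mm behind it (env.grip_point_offset is the distance from the TCP to the grasp point, in mm); z points along the fingers, x is the direction in which the jaws open and shut, and the axes are right-handed (so a half turn about z gives the same grasp; the last joint's range is limited). The gripper opens to 91 mm and grips with 3 to 60 N. Pads are 32 mm wide; open, the fingers measure 118 mm over their backs; the gripper's body (76 mm by 178 mm) begins 60 mm behind the grasp point.
Start: joints at [68.526, 18.312, 89.639, -0, 72.044, -1.146], TCP at [199.761, 539.205, 185.276] pointing down, gripper open.
Joint ranges: [-177.97, 177.97], [-48.28, 115.42], [12.27, 149.76], [-77.06, 257.06], [2.81, 150.46], [-146.56, 146.56]. Speed limits (degrees/s): [147.25, 147.25, 180, 180, 180, 180].

### API

Orientations are given as [roll, pitch, yaw] about the fixed x, y, z axes, in that order (R = Rz(yaw) Ry(pitch) Rx(roll)).
In Python, from workcell import env gives the robot as it stands.
- The arm moves only by the shell command python3 -m pendant 'ROWS' [FORCE]. ROWS is JSON, a list of rows, each an object with "xyz": the shift along the tool's x, y, z in m, a list of three; "roll": the turn about the tool's z in degrees; "jaw": the closure, from 0 (fully open) to 1 (shut). A call has exactly 8 rows; each row is the pose to reach, as a shift and turn from the pose commanded when the call began, along the tool's axes at that moment; what a row does not reach only later rows make up. A row lasts 1/8 s, in which the tool goes at most 62.5 mm and 10.7 degrees, less where a joint would pass 70% of its speed; a pose out of reach is approached as far as the arm can. A call with a gripper value outside its range is refused whole. The fingers move at their own pace and stop on an object; FORCE is the grip in N (left out, the last holds). Time passes only in rows, so rows that repeat a pose let the fingers close, or fill a call up. It gives the time, the measured TCP pose, the force and the opening at its end, in the units of the state.
- env.state(): the state, without advancing time (a new reading comes with each control period).
- env.grab_frame(name): name is "scene" or "top"; returns (picture, depth): 480x640x3 uint8, blue, green, red; 480x640 float32, mm along the optical axis (not along the pixel's ray), 0 where there is no reading.
- env.camera_params(name): a dict with "camera_matrix" (3x3 intrinsics, pixels), "cam_to_world" (4x4, takes a point from camera to world coordinates). Camera axes: x right, y up, looking along -z (the intrinsics and any distortion apply to the point x, -y, -z); pixel columns grow to the right and rows downward; lengths in mm; the calibration is good to about 2 mm. A picture is of the moment at which its call begins. camera_params takes no time and is no camera call.
- env.job_done(): hands the job in, once; it reports no verdict.
The state is a dict: "time_s": time; "qpos": joint angles; "qvel": joint speeds; "effort": joint torques, N m; "ee_pos": TCP position; "ee_rot": TCP orientation; "force": force on the tool from outside, world axes, zero at the start; "torque": the same for the moment, N m; "gripper_width": finger opening in mm.
Only numpy, scipy, OpenCV 4.12 (cv2) and the standard library are available. Lean on these libraries where they do the work, as an engineer would, in place of code of your own. Each camera call takes 0.05 s, during which the arm holds its last target. There are 200 camera calls.

## Working session

There is one attempt and no reset: what is moved stays moved. The work goes in short steps, Python scripts to look and compute and a shell command to move; the robot and the scene stay as the last step left them, time stands still between calls to the robot, and variables do not carry over. Pictures are saved under pics/ and viewed, about 8 in all and at most 12, crops included, and the job is handed in when it is done.

```bash
ls; mkdir -p pics
cat > h.py <<'E'
import numpy as np, cv2
from workcell import env
def shot(name,tag):
    p,d=env.grab_frame(name); cv2.imwrite(f'pics/{tag}.png',p); np.save(f'pics/{tag}.npy',d); return p,d
def world(name,d,u,v,r=1):
    c=env.camera_params(name); K=np.array(c['camera_matrix']); T=np.array(c['cam_to_world'])
    w=d[max(0,v-r):v+r+1,max(0,u-r):u+r+1]; w=w[w>0]; z=np.median(w)
    p=np.array([(u-K[0,2])/K[0,0]*z,-(v-K[1,2])/K[1,1]*z,-z,1])
    return (T@p)[:3].round(1)
E
python3 - <<'E'
from h import *
for n in('scene','top'):
    shot(n,n+'0'); c=env.camera_params(n); print({k:(np.array(v).round(2).tolist() if not isinstance(v,str) else v) for k,v in c.items()})
print(env.state())
E
```

```text
pics
{'camera_matrix': [[480.59, 0.0, 313.95], [0.0, 480.59, 242.45], [0.0, 0.0, 1.0]], 'cam_to_world': [[-0.71, 0.63, -0.32, 406.65], [-0.71, -0.63, 0.33, 268.87], [0.0, 0.46, 0.89, 826.89], [0.0, 0.0, 0.0, 1.0]]}
{'camera_matrix': [[466.91, 0.0, 318.18], [0.0, 466.91, 235.95], [0.0, 0.0, 1.0]], 'cam_to_world': [[-0.01, 0.99, -0.14, 568.04], [-1.0, -0.01, -0.01, 24.26], [-0.01, 0.14, 0.99, 808.08], [0.0, 0.0, 0.0, 1.0]]}
{'time_s': 0.1, 'qpos': array([ 6.85274201e+01,  1.83475810e+01,  8.96973626e+01, -1.76067798e-03,
        7.20420797e+01, -1.14607312e+00]), 'qvel': array([-0.0501733 ,  0.01452573, -0.06504377,  0.01131206, -0.08101327,
       -0.09172034]), 'effort': array([ 1.41542590e-03, -4.13329697e+01, -2.32505447e+01,  7.28981663e-02,
        4.21753689e-02, -5.61494505e-05]), 'ee_pos': array([199.57690895, 538.75429289, 184.52226362]), 'ee_rot': array([-1.79999933e+02,  8.70393947e-02,  6.96740374e+01]), 'force': array([-0.54823635,  0.33868714,  0.00911341]), 'torque': array([ 0.00843754,  0.01120839, -0.03993661]), 'gripper_width': 91.24323369844423}
```

View pics/scene0.png

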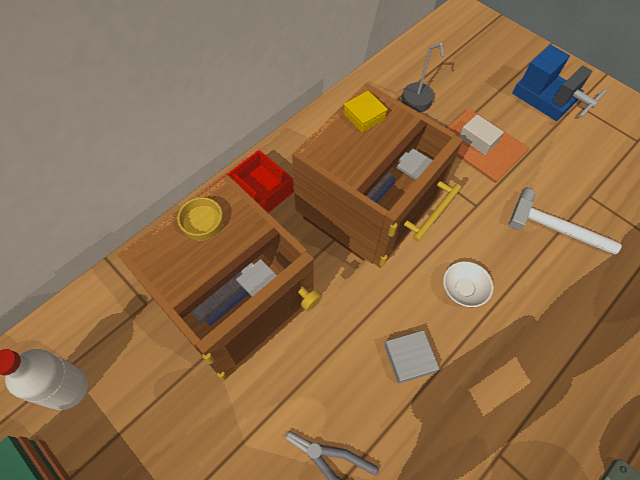

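View pics/top0.png

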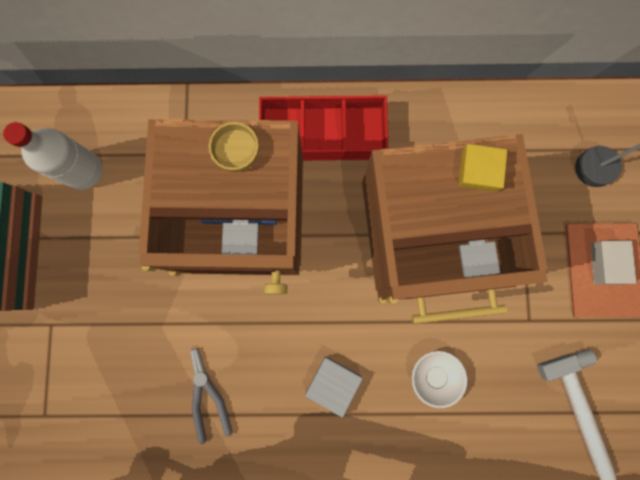

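The round-knob cupboard is on the robot's left: its pad is at about (240,238) in the top view and its knob at (276,287). The bar cupboard is on the right. I'll enlarge the knob cupboard next.

Run:
```python
from h import *
p=cv2.imread('pics/top0.png'); cv2.imwrite('pics/c1.png',cv2.resize(p[190:300,135:315],None,fx=4.4,fy=4.4,interpolation=cv2.INTER_CUBIC))
d=np.load('pics/top0.npy')
for u,v in [(225,238),(240,228),(240,238),(255,238),(240,248),(150,265),(200,266),(240,266),(290,264),(150,213),(285,214),(170,180),(270,190),(276,289)]: print(u,v,world('top',d,u,v))
```

```text
225 238 [654.1 153.6 191.8]
240 228 [667.4 133.6 192.5]
240 238 [653.9 133.5 192.1]
255 238 [653.7 113.4 192.6]
240 248 [640.5 133.2 192.5]
150 265 [617.3 245.3 211.1]
200 266 [615.8 181.8 207.6]
240 266 [614.9 129.1 213.4]
290 264 [616.9  65.3 213.3]
150 213 [684.6 247.  214.4]
285 214 [681.7  71.7 214.3]
170 180 [728.5 222.8 213.8]
270 190 [713.6  91.3 214.4]
276 289 [586.8  88.1 161.3]
```

View pics/c1.png

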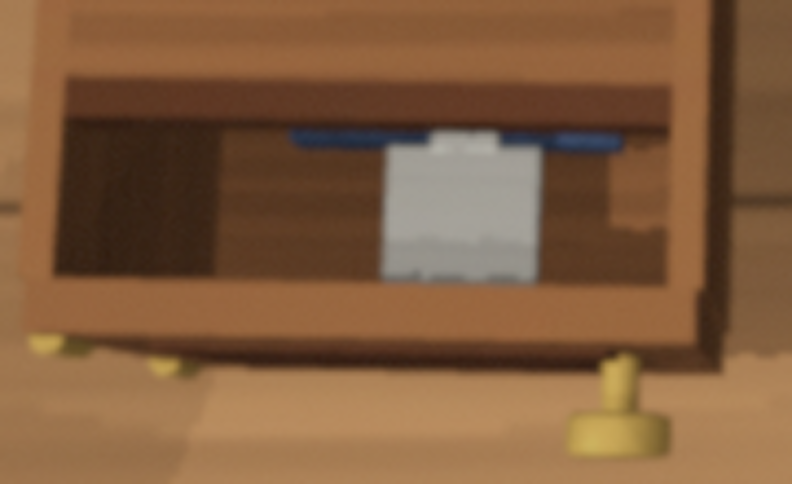

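```bash
cat >> h.py <<'E'
def onplane(name,u,v,z):
    c=env.camera_params(name); K=np.array(c['camera_matrix']); T=np.array(c['cam_to_world'])
    r=T[:3,:3]@np.array([(u-K[0,2])/K[0,0],-(v-K[1,2])/K[1,1],-1]); o=T[:3,3]
    return (o+r*(z-o[2])/r[2]).round(1)
E
python3 - <<'E'
from h import *
f=lambda a,b:(135+a/4.4,190+b/4.4)
for n,a,b,z in [('innerL',55,275,215),('innerR',668,286,215),('outL',25,328,215),('outR',697,347,215),('backL',67,77,215),('backR',670,87,215),('padTL',387,145,193),('padTR',541,145,193),('padBL',381,280,193),('padBR',539,283,193),('sideL',25,328,215),('pinL',45,342,213)]: print(n,onplane('top',*f(a,b),z))
d=np.load('pics/scene0.npy'); print([world('scene',d,u,v) for u,v in[(256,278),(243,279),(268,275)]])
E
```

```text
innerL [633.  247.8 215. ]
innerR [628.3  69.2 215. ]
outL [617.7 255.8 215. ]
outR [610.5  60.8 215. ]
backL [691.8 246.8 215. ]
backR [687.1  68.7 215. ]
padTL [674.3 156.5 193. ]
padTR [673.9 109.6 193. ]
padBL [633.1 157.4 193. ]
padBR [631.8 109.7 193. ]
sideL [617.7 255.8 215. ]
pinL [613.7 250.6 213. ]
[array([655.8, 134.6, 192. ]), array([667.6, 148.9, 192.4]), array([647. , 119.4, 192.3])]
```

```bash
python3 - <<'E'
from h import *
d=np.load('pics/top0.npy')
print([world('top',d,200,v,0).tolist() for v in range(200,268,5)])
print('bowl',[world('top',d,u,v,0).tolist() for u,v in [(234,125),(211,147),(234,169),(258,147)]])
E
python3 -m pendant '[{"xyz":[0,0,-0.06],"roll":0,"jaw":1},{"xyz":[0,0,-0.12],"roll":0,"jaw":1},{"xyz":[-0.022,0.055,-0.12],"roll":0,"jaw":1},{"xyz":[-0.044,0.11,-0.12],"roll":-4,"jaw":1},{"xyz":[-0.066,0.165,-0.12],"roll":-8,"jaw":1},{"xyz":[-0.088,0.22,-0.12],"roll":-12,"jaw":1},{"xyz":[-0.11,0.275,-0.12],"roll":-16,"jaw":1},{"xyz":[-0.132,0.33,-0.12],"roll":-18.8,"jaw":1}]' 20
```

```text
[[701.4, 182.7, 213.5], [694.8, 182.5, 213.5], [687.6, 181.6, 216.2], [680.7, 181.0, 217.9], [702.4, 222.5, 60.7], [694.9, 223.3, 56.6], [686.9, 223.5, 55.0], [678.6, 223.3, 55.2], [669.9, 222.2, 58.3], [661.6, 221.7, 59.2], [653.8, 222.3, 56.2], [629.2, 180.3, 215.1], [623.0, 180.5, 213.4], [616.5, 180.3, 213.7]]
bowl [[796.7, 136.9, 229.8], [766.3, 165.3, 233.1], [736.9, 135.3, 233.0], [765.9, 105.1, 232.3]]
time_s: 1.1
ee_pos: [464.4, 299.2, 304.9]
ee_rot: [-180.0, 0.0, 88.6]
force: [0.4, 1.2, -0.1]
gripper_width: 14.0
```

```bash
python3 -m pendant '[{"xyz":[-0.035,0.042,0],"roll":0,"jaw":1},{"xyz":[-0.07,0.084,0],"roll":0,"jaw":1},{"xyz":[-0.105,0.126,0],"roll":0,"jaw":1},{"xyz":[-0.14,0.168,0],"roll":0,"jaw":1},{"xyz":[-0.161,0.194,0],"roll":0,"jaw":1},{"xyz":[-0.161,0.194,0.03],"roll":0,"jaw":1},{"xyz":[-0.161,0.194,0.07],"roll":0,"jaw":1},{"xyz":[-0.161,0.194,0.07],"roll":0,"jaw":1}]'
python3 - <<'E'
from h import *
shot('scene','s1');p,d=shot('top','t1'); s=env.state(); print(s['ee_pos'],s['ee_rot'],s['force'],s['gripper_width'])
a=cv2.imread('pics/s1.png')[200:400,130:340]; b=p[150:310,120:340]
cv2.imwrite('pics/c2.png',np.hstack([cv2.resize(a,(420,400)),cv2.resize(b,(380,400))]))
E
```

```text
time_s: 2.1
ee_pos: [650.8, 134.1, 231.3]
ee_rot: [-179.5, 0.1, 88.5]
force: [0.4, 0.3, 0.1]
gripper_width: 0.5
[653.33045179 134.7835479  236.00740314] [ 1.79967083e+02 -9.36343891e-03  8.84776285e+01] [-0.44553447  0.55032133  0.08446291] 0.49689223835149704
```

View pics/c2.png

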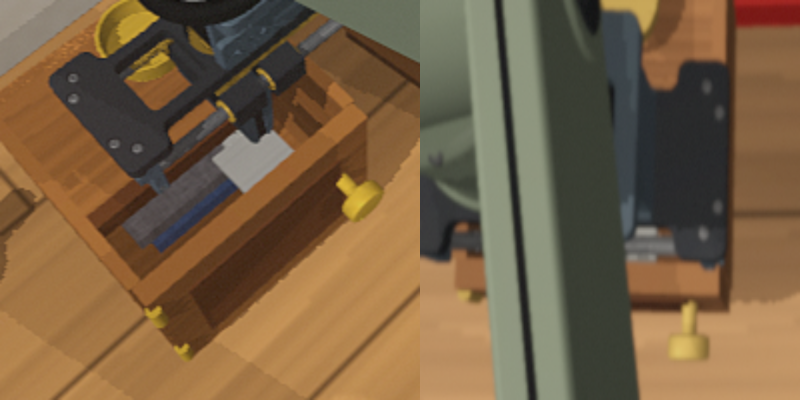

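The shut fingers are over the pad and inside the gap, with the fingertips at about (262,135) in the left crop. I'll descend onto the pad and press it.

```bash
python3 -m pendant '[{"xyz":[0,0,0.01],"roll":0,"jaw":1},{"xyz":[0,0,0.02],"roll":0,"jaw":1},{"xyz":[0,0,0.03],"roll":0,"jaw":1},{"xyz":[0,0,0.038],"roll":0,"jaw":1},{"xyz":[0,0,0.044],"roll":0,"jaw":1},{"xyz":[0,0,0.05],"roll":0,"jaw":1},{"xyz":[0,0,0.055],"roll":0,"jaw":1},{"xyz":[0,0,0.055],"roll":0,"jaw":1}]'
python3 -c "
from h import *
env.grab_frame('scene');s=env.state();print(s['ee_pos'],s['force'])"
```

```text
time_s: 3.2
ee_pos: [652.8, 134.6, 179.8]
ee_rot: [-180.0, 0.0, 88.5]
force: [-0.2, -0.2, -0.1]
gripper_width: 0.4
[653.01814153 134.64720459 180.22815334] [0.74994022 0.22096466 0.23097536]
```

The force is too low for a spring that should be pressed 13 mm, so I'll take another look.

Run:
```python
from h import *
p,d=shot('scene','s2'); cv2.imwrite('pics/c3.png',cv2.resize(p[220:350,190:350],None,fx=4.5,fy=4.5,interpolation=cv2.INTER_CUBIC))
print([(u,v,world('scene',d,u,v).tolist()) for u,v in[(256,285),(263,280),(250,275),(268,275)]])
for i in range(3): env.grab_frame('scene'); print(env.state()['force'].round(2),env.state()['torque'].round(3))
```

```text
[(256, 285, [647.3, 142.1, 193.3]), (263, 280, [638.1, 134.5, 214.1]), (250, 275, [618.9, 161.2, 306.0]), (268, 275, [646.5, 119.7, 193.7])]
[-0.22  0.57  0.91] [ 0.052  0.05  -0.041]
[ 0.2   0.49 -0.26] [0.004 0.011 0.015]
[-1.08 -0.66 -0.83] [ 0.064 -0.007  0.015]
```

View pics/c3.png

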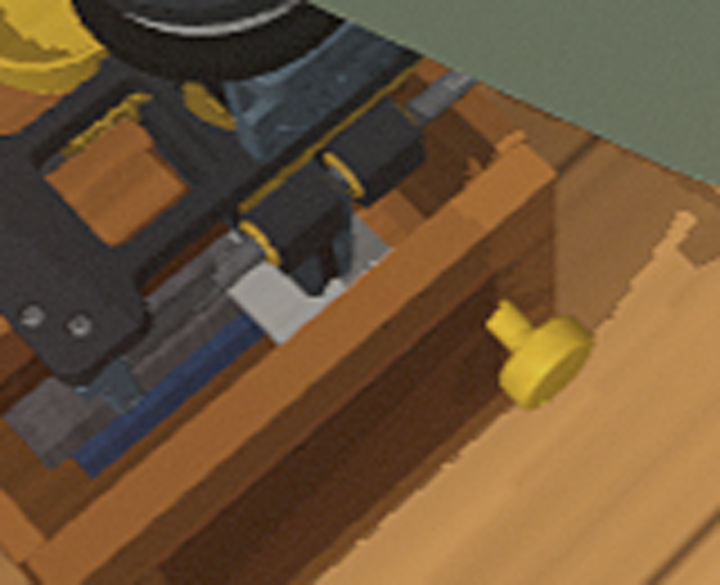

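Run:
```python
from h import *
d=np.load('pics/s2.npy')
for v in range(274,290,2): print(v,[(u,world('scene',d,u,v,0).tolist()) for u in (256,259,262,265,268)])
c=env.camera_params('scene');K=c['camera_matrix'];T=np.linalg.inv(c['cam_to_world'])
for q in [(653,134.6,180),(653,134.6,193),(637,148,180),(637,121,180),(637,148,193),(637,121,193)]:
    x=T@np.array([*q,1]); print(q,(K@np.array([x[0]/-x[2],-x[1]/-x[2],1]))[:2].round(1))
```

```text
274 [(256, [616.2, 154.6, 302.7]), (259, [616.4, 150.6, 296.0]), (262, [638.1, 133.9, 233.9]), (265, [636.0, 130.5, 231.7]), (268, [648.4, 118.2, 191.7])]
276 [(256, [616.1, 155.3, 298.1]), (259, [636.5, 139.9, 239.5]), (262, [637.7, 134.8, 229.1]), (265, [636.5, 131.0, 224.9]), (268, [645.6, 120.6, 193.1])]
278 [(256, [nan, nan, nan]), (259, [636.0, 140.9, 235.3]), (262, [637.2, 135.8, 224.8]), (265, [637.3, 131.1, 216.8]), (268, [643.5, 122.6, 192.6])]
280 [(256, [637.1, 145.5, 234.3]), (259, [637.1, 141.1, 226.8]), (262, [637.5, 136.4, 218.3]), (265, [636.1, 132.6, 214.3]), (268, [641.6, 124.4, 191.3])]
282 [(256, [637.3, 146.2, 228.1]), (259, [635.7, 142.7, 225.0]), (262, [637.6, 137.0, 212.2]), (265, [642.0, 129.8, 192.4]), (268, [638.7, 126.9, 193.1])]
284 [(256, [649.3, 140.6, 191.1]), (259, [636.2, 143.1, 217.7]), (262, [643.1, 134.7, 191.4]), (265, [639.7, 131.9, 192.4]), (268, [629.5, 133.2, 212.3])]
286 [(256, [646.0, 143.2, 193.7]), (259, [644.1, 139.6, 190.7]), (262, [640.7, 136.8, 191.9]), (265, [629.4, 138.6, 214.6]), (268, [626.9, 135.5, 213.5])]
288 [(256, [643.7, 145.3, 193.9]), (259, [640.5, 142.4, 194.4]), (262, [630.6, 143.3, 213.3]), (265, [628.0, 140.2, 212.3]), (268, [625.1, 137.2, 212.3])]
(653, 134.6, 180) [258.2 282.5]
(653, 134.6, 193) [257.3 279. ]
(637, 148, 180) [258.7 296. ]
(637, 121, 180) [272.6 283.6]
(637, 148, 193) [257.8 292.6]
(637, 121, 193) [271.9 280.1]
  return _methods._mean(a, axis=axis, dtype=dtype,
  ret = ret.dtype.type(ret / rcount)
```

The depth data put the real fingertips at z≈212 and the gripper body at about 294, so the reported TCP z is about 32 mm low. I'll continue down in steps, guided by force.

```bash
python3 -m pendant '[{"xyz":[0,0,0.004],"roll":0,"jaw":1},{"xyz":[0,0,0.008],"roll":0,"jaw":1},{"xyz":[0,0,0.012],"roll":0,"jaw":1},{"xyz":[0,0,0.016],"roll":0,"jaw":1},{"xyz":[0,0,0.02],"roll":0,"jaw":1},{"xyz":[0,0,0.024],"roll":0,"jaw":1},{"xyz":[0,0,0.024],"roll":0,"jaw":1},{"xyz":[0,0,0.024],"roll":0,"jaw":1}]'
cat > chk.py <<'E'
from h import *
F=[]
for i in range(4): p,d=env.grab_frame('scene'); F.append(env.state()['force'])
s=env.state();print(s['time_s'],s['ee_pos'].round(1),'F',np.mean(F,0).round(2),env.grip_point_offset)
for v in (278,280,282,284,286,288): print(v,[(u,world('scene',d,u,v,0).tolist()) for u in (250,253,256,259,262,265,268)])
E
python3 chk.py
```

```text
time_s: 4.45
ee_pos: [652.9, 134.6, 156.5]
ee_rot: [180.0, -0.0, 88.5]
force: [-1.5, -0.8, 3.0]
gripper_width: 0.4
4.65 [652.9 134.6 156.4] F [-1.36 -0.57  2.7 ] 18.8
278 [(250, [623.8, 159.8, 286.8]), (253, [620.6, 157.6, 288.4]), (256, [618.3, 154.8, 287.5]), (259, [616.4, 151.9, 285.8]), (262, [615.7, 148.2, 281.0]), (265, [615.3, 144.3, 275.2]), (268, [636.1, 127.2, 212.4])]
280 [(250, [622.2, 161.4, 285.9]), (253, [618.2, 159.5, 289.3]), (256, [616.8, 156.4, 286.5]), (259, [616.1, 152.7, 281.6]), (262, [615.4, 149.1, 276.6]), (265, [615.8, 144.6, 268.3]), (268, [637.0, 127.3, 204.0])]
282 [(250, [621.8, 162.4, 281.9]), (253, [617.5, 160.7, 286.3]), (256, [616.3, 157.3, 282.6]), (259, [616.5, 153.2, 275.4]), (262, [615.6, 149.6, 270.7]), (265, [637.5, 132.4, 204.4]), (268, [635.9, 128.6, 200.7])]
284 [(250, [621.8, 163.1, 276.8]), (253, [617.9, 161.2, 280.1]), (256, [616.0, 158.2, 278.2]), (259, [616.1, 154.1, 271.0]), (262, [637.5, 137.8, 206.4]), (265, [638.1, 132.8, 196.8]), (268, [628.4, 133.9, 215.2])]
286 [(250, [655.9, 147.3, 183.7]), (253, [618.3, 161.8, 274.0]), (256, [616.4, 158.7, 272.0]), (259, [636.8, 143.6, 210.4]), (262, [638.0, 138.3, 199.2]), (265, [629.8, 138.4, 213.5]), (268, [626.7, 135.6, 213.9])]
288 [(250, [653.4, 149.5, 184.2]), (253, [650.1, 146.5, 184.9]), (256, [643.8, 145.2, 193.4]), (259, [636.7, 144.4, 204.6]), (262, [630.5, 143.3, 213.6]), (265, [627.8, 140.3, 213.0]), (268, [624.4, 137.7, 214.5])]
```

The pad now reads z≈184, which is 9 mm pressed, at 2.7 N. I'll press 4 mm more and start drawing the door along its arc. The hinge is at about (632.6, 253.9).

```bash
python3 -m pendant '[{"xyz":[0,-0.004,0.004],"roll":0,"jaw":1},{"xyz":[0,-0.009,0.004],"roll":0,"jaw":1},{"xyz":[-0.001,-0.015,0.004],"roll":2.5,"jaw":1},{"xyz":[-0.001,-0.02,0.004],"roll":5,"jaw":1},{"xyz":[-0.001,-0.025,0.004],"roll":7.5,"jaw":1},{"xyz":[-0.001,-0.03,0.004],"roll":10,"jaw":1},{"xyz":[0,-0.036,0.004],"roll":12.5,"jaw":1},{"xyz":[0,-0.041,0.004],"roll":15,"jaw":1}]'
python3 - <<'E'
from h import *
p,d=shot('top','t3'); s=env.state();print(s['time_s'],s['ee_pos'].round(1),s['force'].round(1))
q,_=shot('scene','s3'); cv2.imwrite('pics/c4.png',np.hstack([cv2.resize(q[200:400,130:340],(420,400)),cv2.resize(p[150:330,120:340],(380,400))]))
E
```

```text
time_s: 5.65
ee_pos: [611.9, 136.3, 152.6]
ee_rot: [180.0, -0.1, 73.4]
force: [0.9, 2.5, 2.6]
gripper_width: 0.4
5.7 [611.2 136.4 152.6] [-0.4  1.3  3.7]
```

View pics/c4.png

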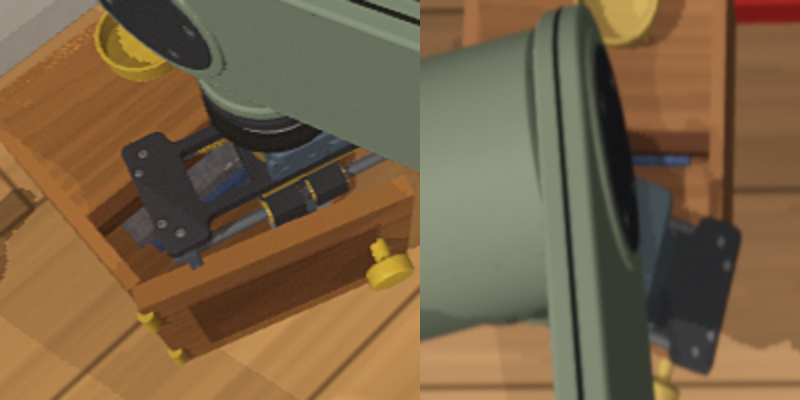

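The door is opening with the hand, at about 15°. I'll continue around the arc.

```bash
python3 -m pendant '[{"xyz":[-0.001,-0.01,0],"roll":5,"jaw":1},{"xyz":[-0.001,-0.021,0],"roll":10,"jaw":1},{"xyz":[0,-0.031,0],"roll":15,"jaw":1},{"xyz":[0.002,-0.042,0],"roll":20,"jaw":1},{"xyz":[0.005,-0.052,0],"roll":25,"jaw":1},{"xyz":[0.009,-0.061,0],"roll":30,"jaw":1},{"xyz":[0.013,-0.071,0],"roll":35,"jaw":1},{"xyz":[0.019,-0.08,0],"roll":40,"jaw":1}]'
python3 -m pendant '[{"xyz":[-0.001,-0.01,0],"roll":5,"jaw":1},{"xyz":[-0.001,-0.021,0],"roll":10,"jaw":1},{"xyz":[0,-0.031,0],"roll":15,"jaw":1},{"xyz":[0.002,-0.042,0],"roll":20,"jaw":1},{"xyz":[0.005,-0.052,0],"roll":25,"jaw":1},{"xyz":[0.007,-0.057,0],"roll":28,"jaw":1},{"xyz":[0.009,-0.061,0],"roll":30,"jaw":1},{"xyz":[0.009,-0.061,0],"roll":30,"jaw":1}]'
python3 - <<'E'
from h import *
p,d=shot('top','t4'); s=env.state();print(s['time_s'],s['ee_pos'].round(1),s['force'].round(1))
q,_=shot('scene','s4'); cv2.imwrite('pics/c5.png',np.hstack([cv2.resize(q[180:420,100:352],(420,400)),cv2.resize(p[150:390,110:338],(380,400))]))
E
```

```text
time_s: 6.75
ee_pos: [541.0, 176.9, 152.5]
ee_rot: [180.0, -0.1, 33.4]
force: [1.0, 0.1, 3.4]
gripper_width: 0.4
time_s: 7.75
ee_pos: [514.6, 232.9, 152.3]
ee_rot: [-180.0, -0.0, 3.6]
force: [0.5, 0.3, 4.0]
gripper_width: 0.1
7.8 [514.6 232.8 152.3] [1.4 0.3 2.5]
```

View pics/c5.png

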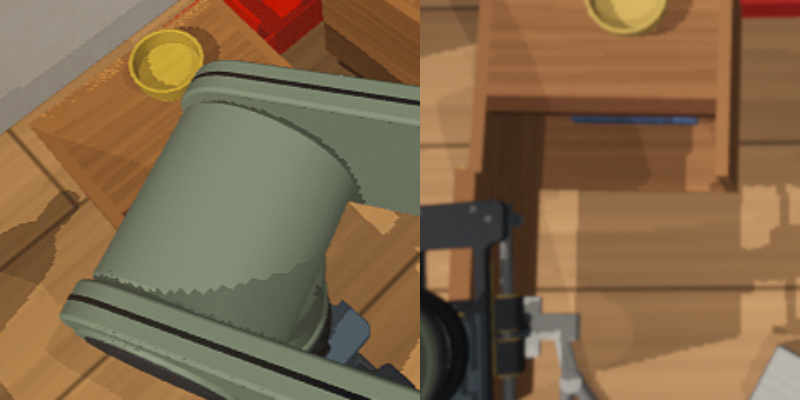

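The door stands roughly square, with its inner edge running straight towards the robot. I'll ease off the inner face and lift straight out.

```bash
python3 -m pendant '[{"xyz":[0,0.003,0],"roll":0,"jaw":1},{"xyz":[0,0.007,-0.002],"roll":0,"jaw":1},{"xyz":[0,0.007,-0.012],"roll":0,"jaw":1},{"xyz":[0,0.007,-0.025],"roll":0,"jaw":1},{"xyz":[0,0.007,-0.045],"roll":0,"jaw":1},{"xyz":[0,0.007,-0.075],"roll":0,"jaw":1},{"xyz":[0,0.007,-0.11],"roll":0,"jaw":1},{"xyz":[0,0.007,-0.15],"roll":0,"jaw":1}]'
python3 -m pendant '[{"xyz":[-0.03,0,-0.03],"roll":0,"jaw":1},{"xyz":[-0.06,0,-0.04],"roll":0,"jaw":1},{"xyz":[-0.09,0.03,-0.04],"roll":0,"jaw":1},{"xyz":[-0.12,0.07,-0.04],"roll":0,"jaw":1},{"xyz":[-0.15,0.11,-0.04],"roll":0,"jaw":1},{"xyz":[-0.17,0.15,-0.04],"roll":0,"jaw":1},{"xyz":[-0.17,0.17,-0.04],"roll":0,"jaw":1},{"xyz":[-0.17,0.17,-0.04],"roll":0,"jaw":1}]'
python3 - <<'E'
from h import *
p,d=shot('top','t5');q,_=shot('scene','s5'); s=env.state();print(s['time_s'],s['ee_pos'].round(1),s['force'].round(1),s['qvel'].round(2))
cv2.imwrite('pics/c6.png',np.hstack([cv2.resize(q,(400,300)),cv2.resize(p,(400,300))]))
E
```

```text
time_s: 8.85
ee_pos: [514.1, 225.3, 303.3]
ee_rot: [180.0, 0.1, 3.5]
force: [0.9, -0.4, -0.5]
gripper_width: 0.2
time_s: 9.85
ee_pos: [354.9, 44.8, 342.8]
ee_rot: [-180.0, -0.0, 3.3]
force: [0.3, 1.2, -0.1]
gripper_width: 0.0
9.95 [355.4  46.  342.4] [-0.   0.4 -0.5] [ 0.96  0.59 -0.01  0.01 -0.24 -0.  ]
```

View pics/c6.png

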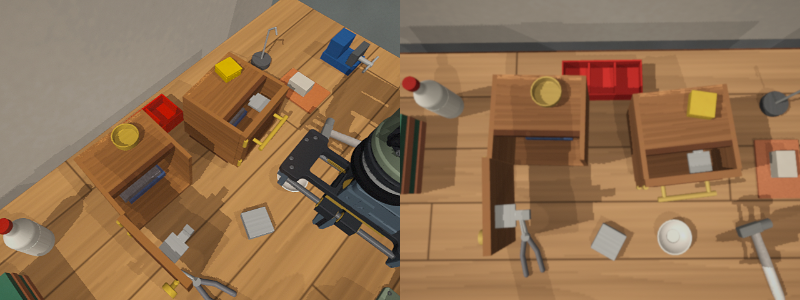

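The knob door stands at about 90°, the bar door is still shut, and the hand is well clear. I'm handing in.

```bash
python3 -c "
from workcell import env
print(env.job_done(), env.state()['time_s'])"
```

```text
the job is handed in; nothing more can be done
the job is handed in; nothing more can be done
```

I opened the round-knob cupboard and handed the job in at about 10 s on the robot's clock. The hand-in gives no verdict.

- **What I did:** I put the shut fingers into the gap and pressed the catch down. Keeping it pressed, I drew the door open by its inner face along its arc, then eased off, lifted out and moved clear.
- **Catch press:** The camera showed the pad at about 184 mm, 9 mm down, with 2.7 N on the tool. I then commanded 4 mm more before drawing the door. The spring force stayed at about 2.5–4 N all the way round.
- **Final state:** In the last pictures the knob door stands at about 90° by eye. The bar-handle door is shut, and nothing else has moved or fallen. The reported TCP is about 340 mm high with no contact force. I did not measure the door angle or its speed from the images.
- **Disagreement:** When the reported TCP height should already have pressed the pad about 13 mm, there was no contact force and the camera showed the tips still above it. The reported height was about 30 mm lower than the camera and the contact showed. I did not find the cause and used the camera and the force for height instead.

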